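# Sweep the loose mount spares into the fence on the optical table

### The arm

A 6-joint arm with a two-finger parallel gripper is mounted at the origin on the work surface. World frame = base frame: x ahead of the robot, y to its left, z up, the work surface at z = 0. Lengths are in m, angles in rad, forces in N, time in s.
With the tool pointing down it reaches from about 0.375 to 0.9 m from the base axis. Payload 3.1 kg.
Tool frame: the origin (TCP) lies on the centre line of the jaws, within the pads' length; the fingertips stand 22 mm ahead of it and the grasp point (between the pads) lies 3 mm ahead of it; z points along the fingers, y is the direction in which the jaws open and shut (so a half turn about z gives the same grasp; the last joint's range is limited). The gripper opens to 85 mm and grips with 20 to 120 N. Pads are 22 mm wide; open, the fingers measure 114 mm over their backs; the gripper's body (76 mm by 85 mm) begins 54 mm behind the grasp point. The pads swing forward as they close: fully open they stand 13 mm farther back than shut.
Start: joints at [-1.488, 0.527, 1.433, -0, 1.181, -0.178], TCP at [0.161, -0.604, 0.253] pointing down, gripper open.
Joint ranges: [-3.08, 3.08], [-0.75, 2.2], [0.22, 2.44], [-1.43, 4.57], [0, 2.65], [-2.85, 2.85]. Speed limits (rad/s): [2.79, 2.79, 3.14, 3.14, 3.14, 3.14].

### API

Orientations are given as a unit quaternion [x, y, z, w].
In Python, from workcell import ctrl gives the robot as it stands. Calls block until the motion is done:
- ctrl.reach(position, orientation): joint-space move of the TCP to a pose.
- ctrl.movel(position, vel=0.15, rotation=None, contact_N=None): straight line of the TCP; rotation=None keeps the orientation; vel is the mean speed in m/s. With contact_N (N) it stops when the force on the tool has changed by that much, and returns True; else False.
- ctrl.move_j(angles): joint-space move.
- ctrl.command_gripper(opening, grip_force=None): opening from 0.0 (shut) to 1.0 (fully open); grip_force is the grip in N (None keeps the last); returns when the fingers have stopped.
- ctrl.pause(seconds).
- ctrl.ik(position, orientation): joint angles nearest the present ones, or None.
- ctrl.capture(name): name is "scene" or "top"; returns (picture, depth): 420x560x3 uint8, red, green, blue; 420x560 float32, m along the optical axis (not along the pixel's ray), 0 where there is no reading.
- ctrl.get_calibration(name): a dict with "camera_matrix" (3x3 intrinsics, pixels), "world_to_cam" (4x4, takes a point from world to camera coordinates). Camera axes: x right, y up, looking along -z (the intrinsics and any distortion apply to the point x, -y, -z); pixel columns grow to the right and rows downward; lengths in m; the calibration is good to about 2 mm. A picture is of the moment at which its call begins. get_calibration takes no time and is no camera call.
A pose or a line that the arm cannot do raises ctrl.Unreachable and nothing moves.
- ctrl.job_done(): hands the job in, once; it reports no verdict.
Readings, each from a call of its own:
- ctrl.current_clock(): time.
- ctrl.current_joint_pos(): joint angles.
- ctrl.current_qvel(): joint speeds.
- ctrl.current_joint_efforts(): joint torques, N m.
- ctrl.current_position(): TCP position.
- ctrl.current_ee_rot(): TCP orientation.
- ctrl.current_force(): force on the tool from outside, world axes, zero at the start.
- ctrl.current_torque(): the same for the moment, N m.
- ctrl.current_grip_width(): opening from 0.0 (shut) to 1.0 (fully open).
Only numpy, scipy, OpenCV 4.12 (cv2) and the standard library are available. Lean on these libraries where they do the work, as an engineer would, in place of code of your own. Each camera call takes 0.05 s, during which the arm holds its last target. There are 200 camera calls.

### The job

Clear the beam path: sweep the three loose steel spares (the collar, the square adapter plate and the stepped post foot) across the optical table into the U-shaped aluminium fence, through its open end, until each lies flat and wholly inside it with nothing sticking out. Slide them along the table with the fingertips or the outside of the fingers; do not pick any of them up. Leave the lens on its stand, the short post and the finned heat sink standing where they are.

Things in the scene. Friction and masses are not known exactly. Their poses are not given: they have to be found in the camera images.
- corral: U-shaped fence of plain aluminium bar fixed to the table: three bars 25 mm high and 12 mm thick, no floor (the table is its floor). Inside it is 200 mm wide (along its y) and 110 mm deep (along its x). It is closed on its +x side and on both y sides and open on its -x side, which faces roughly towards the robot. The origin is at table height, in the middle of the inside area: the inside runs from x = -55 mm (the open end) to x = +55 mm, and y from -100 to +100 mm.
- collar: Loose plain steel ring lying flat, 40 mm outside diameter, 15 mm bore, 16 mm high, about 60 g. Origin: centre of its underside; z up.
- plate: Loose square steel plate lying flat, 40 x 40 mm, 14 mm high, dark round hole marks on top, about 60 g. Origin: centre of its underside; x and y along its edges, z up.
- foot: Loose stepped round steel post foot standing on its wide end: flange 40 mm diameter and 10 mm high, stub 25 mm diameter on top of it, 24 mm high in all, about 90 g. Origin: centre of its underside; z up.
- lens: Bystander, loose: round lens holder (45 mm diameter, dark) on a thin steel post with a 60 mm round base, 93 mm high in all. Origin: centre of its underside.
- post: Bystander, loose: short upright steel post 25 mm diameter with a 31 mm foot, 60 mm high. Origin: centre of its underside.
- heatsink: Bystander, loose: dark finned heat sink block, 50 x 44 mm (x, y), 50 mm high. Origin: centre of its underside.

How it is judged:
By the outcome, as a careful person would: the job done as asked, in the order asked, and still so for the second after the job is handed in, with the robot touching nothing.
It also fails if it takes over 67 s, if anything falls off the work surface, if the arm or the gripper's body presses on something with over 40 N, if the wrist force passes 120 N, or if a joint passes its speed limit or range.

## Working session

There is one attempt and no reset: what is moved stays moved. The work goes in short steps, each a Python script; the robot and the scene stay as the last script left them, time stands still between calls to the robot, and variables do not carry over. Pictures are saved under pics/ and viewed, about 8 in all and at most 12, crops included, and the job is handed in when it is done.

```bash
ls; mkdir -p pics
cat > h.py <<'E'
import numpy as np, cv2
from workcell import ctrl
def snap(name,fn=None):
    im,d=ctrl.capture(name)
    if fn: cv2.imwrite('pics/'+fn+'.png',im[:,:,::-1])
    return im,d
def cloud(name,d):
    c=ctrl.get_calibration(name);K=np.array(c['camera_matrix']);T=np.linalg.inv(np.array(c['world_to_cam']))
    v,u=np.mgrid[:d.shape[0],:d.shape[1]]
    p=np.stack([(u-K[0,2])/K[0,0]*d,-(v-K[1,2])/K[1,1]*d,-d],-1)
    return p@T[:3,:3].T+T[:3,3]
E
python3 - <<'E'
from h import *
for n in('scene','top'):
    im,d=snap(n,n+'0'); c=ctrl.get_calibration(n); print({k:np.round(np.array(v),3).tolist() if not isinstance(v,str) else v for k,v in c.items()})
    np.savez('/tmp/%s.npz'%n,im=im,d=d); P=cloud(n,d); print((d>0).mean(), np.percentile(P[d>0][:,2],[1,10,50,90,99]))
print(ctrl.current_ee_rot(),ctrl.current_clock(),ctrl.current_position())
E
```

```text
pics
{'camera_matrix': [[484.269, 0.0, 274.952], [0.0, 484.269, 206.375], [0.0, 0.0, 1.0]], 'world_to_cam': [[0.44, 0.898, 0.003, -0.255], [-0.775, 0.378, 0.507, 0.398], [0.454, -0.226, 0.862, -1.131], [0.0, 0.0, 0.0, 1.0]]}
0.995875850340136 [-7.50785702e-01 -1.93717802e-03  3.83526117e-05  2.54314571e-03
  8.67552079e-02]
{'camera_matrix': [[521.421, 0.0, 289.672], [0.0, 521.421, 206.014], [0.0, 0.0, 1.0]], 'world_to_cam': [[-0.006, -1.0, 0.002, 0.006], [0.995, -0.006, 0.095, -0.545], [-0.095, 0.003, 0.995, -1.087], [0.0, 0.0, 0.0, 1.0]]}
0.9959311224489796 [-7.55647716e-01 -4.01217663e-03  1.02581218e-04  4.49462382e-03
  5.34162776e-01]
[ 9.91510041e-01  1.30026382e-01  5.37181834e-05 -9.87336072e-04] 0.1 [ 0.161126   -0.60324603  0.25243287]
```

View pics/top0.png

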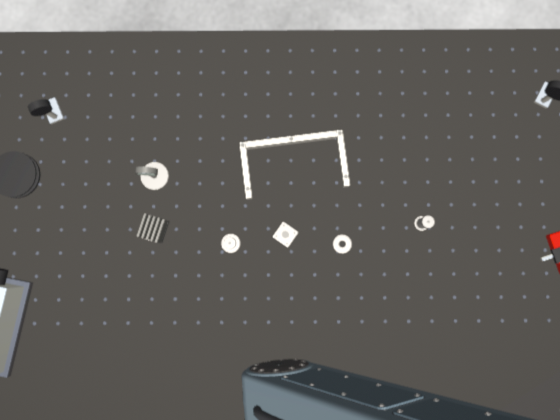

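View pics/scene0.png

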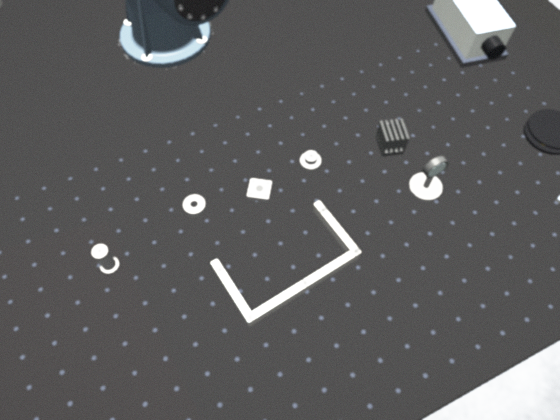

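Top view: the fence has corners near (243,145) and (341,132), and open ends near (248,197) and (347,185). The foot is at (231,243), plate (286,234), collar (342,244), post (425,222), heat sink (152,228) and lens (155,176). The scene view agrees. Next I measure these positions.

```bash
cat >> h.py <<'E'
def ray(name,uv,z):
    c=ctrl.get_calibration(name);K=np.array(c['camera_matrix']);T=np.linalg.inv(np.array(c['world_to_cam']))
    uv=np.atleast_2d(np.array(uv,float))
    r=np.stack([(uv[:,0]-K[0,2])/K[0,0],-(uv[:,1]-K[1,2])/K[1,1],-np.ones(len(uv))],-1)@T[:3,:3].T
    return (T[:3,3]+r*((z-T[2,3])/r[:,2])[:,None])[:,:2]
def blobs(im):
    m=(im.min(2)>130).astype(np.uint8); m=cv2.morphologyEx(m,cv2.MORPH_OPEN,np.ones((2,2)))
    cs,_=cv2.findContours(m,cv2.RETR_EXTERNAL,cv2.CHAIN_APPROX_NONE)
    return [c for c in cs if cv2.contourArea(c)>40]
E
python3 - <<'E'
from h import *
for n in('scene','top'):
    im=np.load('/tmp/%s.npz'%n)['im']; print(n)
    for c in blobs(im):
        (u,v),(w,h),a=cv2.minAreaRect(c)
        if v<60 : continue
        print(np.round([u,v,w,h,a],1),cv2.contourArea(c),*[np.round(ray(n,(u,v),z)[0],3) for z in(.01,.015,.025)])
        if cv2.contourArea(c)>500 and w>60:
            e=cv2.approxPolyDP(c,4,True)[:,0]; print(np.c_[e,np.round(ray(n,e,.025),3)])
E
```

```text
scene
[491.5 380.5  77.  135.   90. ] 5200.5 [0.95  0.183] [0.95  0.181] [0.949 0.176]
[[5.590e+02 3.420e+02 9.500e-01 3.060e-01]
 [4.240e+02 4.190e+02 9.490e-01 5.500e-02]
 [5.590e+02 4.190e+02 1.034e+00 2.290e-01]]
[110.9 267.2  13.2  21.1  61.9] 115.5 [ 0.517 -0.28 ] [ 0.52 -0.28] [ 0.526 -0.278]
[100.5 251.5  15.   17.   90. ] 202.5 [ 0.481 -0.288] [ 0.484 -0.288] [ 0.49  -0.286]
[286.4 258.   73.8 135.6  58. ] 2350.0 [ 0.633 -0.004] [ 0.635 -0.006] [ 0.639 -0.008]
[[ 3.21e+02  2.01e+02  5.66e-01  9.90e-02]
 [ 3.15e+02  2.07e+02  5.73e-01  8.30e-02]
 [ 3.50e+02  2.50e+02  6.73e-01  9.60e-02]
 [ 2.53e+02  3.11e+02  6.98e-01 -9.70e-02]
 [ 2.21e+02  2.62e+02  5.98e-01 -1.10e-01]
 [ 2.11e+02  2.62e+02  5.90e-01 -1.25e-01]
 [ 2.48e+02  3.23e+02  7.12e-01 -1.12e-01]
 [ 3.62e+02  2.53e+02  6.87e-01  1.12e-01]]
[194.5 204.5  19.   23.   90. ] 361.0 [ 0.464 -0.108] [ 0.467 -0.108] [ 0.473 -0.109]
[260.  189.1  24.3  20.4   8.1] 438.5 [0.486 0.014] [0.489 0.013] [0.495 0.011]
[426.5 186.5  27.   33.   90. ] 627.5 [0.618 0.298] [0.62  0.295] [0.624 0.289]
[436.7 162.1   9.1  16.9  51.3] 111
[... 252 characters left out ...]
 0.574] [0.346 0.571] [0.346 0.566]
[343.  244.5  19.   18.   90. ] 273.5 [ 0.463 -0.111] [ 0.463 -0.111] [ 0.463 -0.11 ]
[231.5 244.   18.   19.   90. ] 276.5 [0.466 0.128] [0.465 0.128] [0.465 0.127]
[286.  235.1  19.7  19.9  35. ] 357.0 [0.484 0.011] [0.484 0.011] [0.483 0.011]
[425.1 223.6  14.5  20.3  82.9] 226.5 [ 0.507 -0.289] [ 0.507 -0.288] [ 0.506 -0.285]
[155.  176.5  27.9  28.2  65.6] 622.0 [0.613 0.295] [0.612 0.294] [0.611 0.292]
[295.  164.6  57.6 105.7  83. ] 1271.0 [ 0.638 -0.009] [ 0.637 -0.009] [ 0.635 -0.009]
[ 53.  111.   23.8  15.2  68.2] 196.0 [0.76  0.523] [0.759 0.52 ] [0.756 0.516]
[546.6  95.3  14.8  23.3  26.6] 158.5 [ 0.789 -0.567] [ 0.788 -0.565] [ 0.785 -0.56 ]
```

```bash
cat >> h.py <<'E'
O=np.array([.632,-.009]); YAW=np.radians(6.6)
R=np.array([[np.cos(YAW),-np.sin(YAW)],[np.sin(YAW),np.cos(YAW)]])
w=lambda p: O+R@np.array(p)          # corral -> world
cf=lambda p: R.T@(np.array(p)-O)     # world -> corral
un=lambda a: np.array([np.cos(a),np.sin(a)])
def quat(a):  # tool down, tool x along heading a (or a+pi), continuous choice near j6 centre
    a=a+FL; return [np.cos(a/2),np.sin(a/2),0,0]
FL=0
def setflip(xy,a):
    global FL
    best=[]
    for f in(0,np.pi):
        FL=f; q=ctrl.ik([*xy,.08],quat(a))
        if q is not None: best.append((abs(q[5]),f))
    FL=min(best)[1]; print('flip',best)
E
python3 - <<'E'
from h import *
ctrl.command_gripper(.29)
a0,a1=np.radians([-35,22]); S=np.array([.486,.012]); G=w((.024,0)); 
th=lambda s:a0+(a1-a0)*s
tcp=lambda c,a,b=.031:c-b*un(a)
n=8; mids=[un(th((i+.5)/n)) for i in range(n)]; d=np.array(mids).sum(0)
chord=G-S; rot=np.arctan2(chord[1],chord[0])-np.arctan2(d[1],d[0]); L=np.linalg.norm(chord)/np.linalg.norm(d)
print('rot',np.degrees(rot)); a0+=rot;a1+=rot
p=tcp(S,a0,.05); setflip(p,a0)
ctrl.reach([*p,.10],quat(a0)); print(ctrl.current_clock(),ctrl.current_position())
ctrl.movel([*p,.045],.15); hit=ctrl.movel([*p,.010],.03,contact_N=4); z=ctrl.current_position()[2]; print(hit,z)
z=z+.003; ctrl.movel([*p,z],.05); open('/tmp/z','w').write(str(z))
c=S; ctrl.movel([*tcp(c,a0),z],.08)
for i in range(n):
    c=c+L*un(th((i+.5)/n)); a=th((i+1)/n); ctrl.movel([*tcp(c,a),z],.10,rotation=quat(a))
print(ctrl.current_force(),ctrl.current_clock(),G,c)
p=tcp(c,a1,.04); ctrl.movel([*p,z],.1); ctrl.movel([*p,.09],.15)
im,d=snap('scene','s1'); snap('top','t1'); print(ctrl.current_clock(),ctrl.current_position())
E
```

```text
rot 0.36973382606798894
flip [(np.float64(2.01468097023589), 0), (np.float64(1.1269116833539026), 3.141592653589793)]
3.2583 [0.44555337 0.03971616 0.10011587]
True 0.021951223120225842
[-1.27720173  0.27450772 -0.21327714] 8.2 [ 0.65584095 -0.00624151] [ 0.65584095 -0.00624151]
9.1333 [ 0.61793562 -0.02125034  0.08889408]
```

View pics/s1.png

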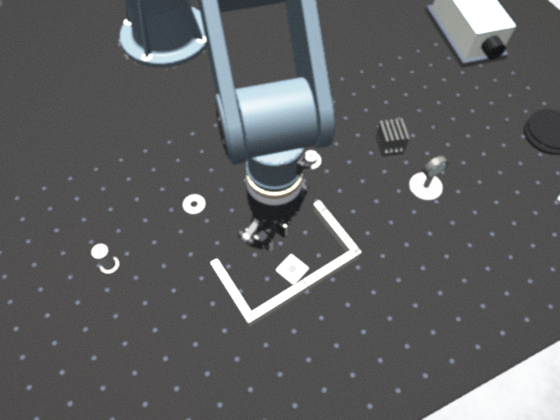

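The plate is inside the fence at about (292,269), near the closed side. The collar, at (194,204), is next.

Run:
```python
from h import *
im=cv2.imread('pics/s1.png')[:,:,::-1]
for c in blobs(im):
    (u,v),_,_=cv2.minAreaRect(c)
    if abs(u-292)<12 and abs(v-269)<12: print('plate',cf(ray('scene',(u,v),.012)[0]))
z=float(open('/tmp/z').read()); S=np.array([.465,-.109]); s=cf(S); print(s)
a=YAW+np.radians(6); h=un(a); setflip(S-.06*h,a)
b=.027
p=S-.055*h; ctrl.reach([*p,.09],quat(a)); ctrl.movel([*p,z],.15)
ctrl.movel([*(S-b*h),z],.1)
for g in((-.09,-.060),(.024,-.060)): ctrl.movel([*(w(g)-b*h),z],.1)
print(ctrl.current_force(),ctrl.current_position())
p=w(g)-.04*h; ctrl.movel([*p,z],.1); ctrl.movel([*p,.09],.15)
snap('scene','s2'); print(ctrl.current_clock())
```

```text
plate [0.00238906 0.00386943]
[-0.17738697 -0.08014277]
flip [(np.float64(0.7944455070024907), 0), (np.float64(2.3471471465873024), 3.141592653589793)]
[ 0.44394113 -0.01765628  0.93512431] [ 0.63564835 -0.07167649  0.02480515]
15.925
```

View pics/s2.png

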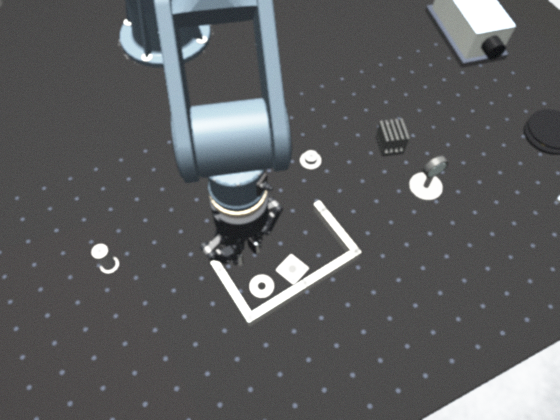

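The collar is inside at (261,286), next to the plate at (292,269). The foot, at (311,160), gets a sideways push and then a push in.

Run:
```python
from h import *
z=float(open('/tmp/z').read()); S=np.array([.467,.129]); s=cf(S); b=.027
M=w((-.105,.057)); h=(M-S)/np.linalg.norm(M-S); a=np.arctan2(h[1],h[0]); print(s,np.degrees(a))
p=S-.055*h; setflip(p,a)
q=ctrl.current_position(); ctrl.movel([q[0]-.03,q[1],.12],.2)
ctrl.reach([*p,.11],quat(a)); ctrl.movel([*p,z],.15)
ctrl.movel([*(S-b*h),z],.1); ctrl.movel([*(M-b*h),z],.1)
p=M-.05*h; ctrl.movel([*p,z],.1); ctrl.movel([*p,.11],.15)
snap('scene','s3'); t,_=snap('top','t3'); print(ctrl.current_clock())
```

```text
[-0.14804518  0.15605007] -59.91119835032006
flip [(np.float64(2.7619692792346484), 0), (np.float64(0.3796233743551438), 3.141592653589793)]
21.1583
```

View pics/s3.png

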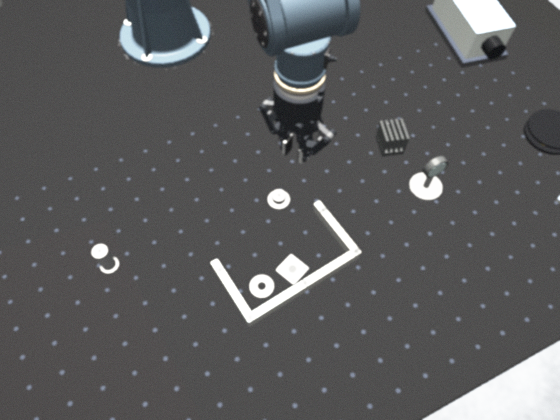

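The foot now stands in front of the opening at (279,199). The collar and plate are inside.

Run:
```python
from h import *
im=cv2.imread('pics/s3.png')[:,:,::-1]
for c in blobs(im):
    (u,v),(ww,hh),_=cv2.minAreaRect(c)
    if 230<u<310 and 180<v<300: print(round(u),round(v),ww,hh,cf(ray('scene',(u,v),.012)[0]))
im=cv2.imread('pics/t3.png')[:,:,::-1]
for c in blobs(im):
    (u,v),(ww,hh),_=cv2.minAreaRect(c)
    if 220<u<360 and 120<v<260: print('top',round(u),round(v),ww,hh,cf(ray('top',(u,v),.012)[0]))
```

```text
262 286 23.0 25.0 [ 0.02425277 -0.05812641]
286 258 73.66985321044922 135.2557373046875 [0.00239626 0.00358752]
279 200 21.21320343017578 21.920310974121094 [-0.10225684  0.05711432]
top 235 219 55.20173645019531 42.13480758666992 [-0.09816485  0.14178182]
top 322 154 18.0 18.0 [ 0.02122381 -0.06236526]
top 294 157 19.170740127563477 19.30204963684082 [ 0.02306456 -0.00132738]
top 295 165 57.2522087097168 105.79975128173828 [ 0.00525863 -0.00108207]
```

Run:
```python
from h import *
z=float(open('/tmp/z').read()); b=.027; S=w((-.104,.057)); a=YAW; h=un(a)
p=S-.058*h; setflip(p,a)
ctrl.reach([*p,.11],quat(a)); ctrl.movel([*p,z],.15)
ctrl.movel([*(S-b*h),z],.1); g=w((.022,.060)); ctrl.movel([*(g-b*h),z],.08)
print(ctrl.current_force())
p=g-.045*h; ctrl.movel([*p,z],.1); ctrl.movel([*p,.15],.2)
q=ctrl.current_joint_pos(); q=np.array(q); q[0]=-1.2; ctrl.move_j(q)
snap('scene','s4'); t,_=snap('top','t4'); print(ctrl.current_clock())
for c in blobs(t):
    (u,v),(ww,hh),an=cv2.minAreaRect(c)
    if 100<u<450 and 120<v<260: print('top',round(u),round(v),ww,hh,an,cf(ray('top',(u,v),.012)[0]),ray('top',(u,v),.01))
t=cv2.imread('pics/t4.png')[110:260,120:450]; cv2.imwrite('pics/t4c.png',cv2.resize(t,None,fx=2.4,fy=2.4,interpolation=2))
```

```text
flip [(np.float64(1.277147084746268), 0), (np.float64(1.8644455688435249), 3.141592653589793)]
[-0.53208875  0.04389762 -0.01488908]
29.1417
top 425 224 14.512063026428223 20.341697692871094 82.87498474121094 [-0.1565098  -0.26366797] [[ 0.50695238 -0.28943428]]
top 155 176 27.890317916870117 28.22136116027832 65.55604553222656 [0.01591137 0.30415312] [[0.61315607 0.29548189]]
top 267 162 18.0 18.0 90.0 [0.01817567 0.0588831 ] [[0.64365025 0.05166384]]
top 322 154 18.0 18.0 90.0 [ 0.02122381 -0.06236526] [[ 0.66064437 -0.06864467]]
top 294 157 19.170740127563477 19.30204963684082 66.80140686035156 [ 0.02306456 -0.00132738] [[ 0.65544815 -0.0076913 ]]
top 295 165 57.61052703857422 105.7205810546875 83.0189437866211 [ 0.00512203 -0.00095211] [[ 0.63754956 -0.00938378]]
```

View pics/t4c.png

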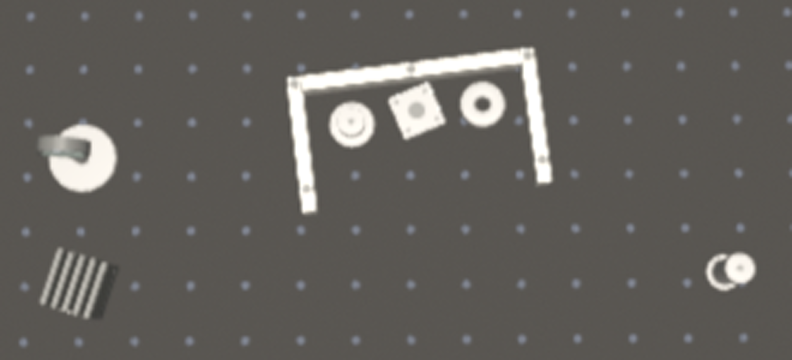

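View pics/s4.png

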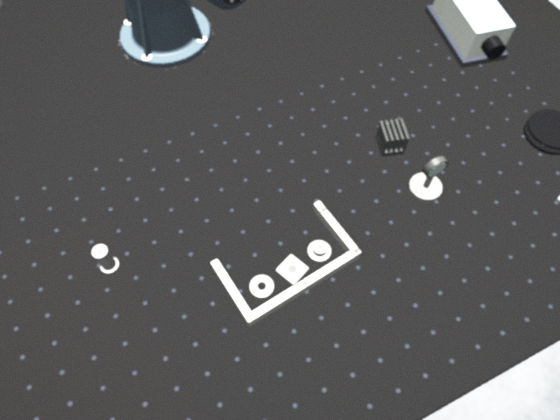

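The crop shows all three spares flat inside the fence: foot (352,124), plate (416,110), collar (483,103). The lens, post and heat sink haven't moved, and the arm is clear, so I'm handing in.

```bash
python3 -c "
from workcell import ctrl
ctrl.job_done(); print(ctrl.current_clock())"
```

```text
the job is handed in; nothing more can be done
the job is handed in; nothing more can be done
```

The collar, the plate and the foot all lie flat and wholly inside the fence, and I've handed the job in; it reports no verdict. I slid them along the table with the part-open fingertips, in the order plate, collar, foot, and picked nothing up. The arm had finished and was clear at about 29 s of the 67 s allowed.

**Final positions:** The last top picture puts the three in the fence frame as below. The inside runs x ±55 mm and y ±100 mm, so every edge is at least 30 mm from the open end.

| Spare | x (mm) | y (mm) |
|---|---|---|
| Collar | 21 | -62 |
| Plate (turned about 17° to the fence) | 23 | -1 |
| Foot | 18 | 59 |

**Bystanders:** The lens and the post were measured at the same pixels as at the start. The heat sink I judged by eye only, and it looks unmoved in both views.

**A check that disagreed:** After the plate push, the scene camera gave the plate's x as 2 mm, against 23 mm from the top camera. That reading was probably the outline of the whole fence, picked up by a loose filter. I relied on the top view, and the later scene pictures agree with it by eye.

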